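# Press a keyed die flush into its holder on the jeweller's bench

### The job

Put the blue-footed forming die into the recess of the dark steel die holder, turned so that its cut-off corner meets the brass key in the recess's corner, and press it down against the stiff orange knock-out pad until its blue foot is flush with the top of the holder. Let go of it, and leave the other tools on the bench where they are.

Things in the scene. Friction and masses are not known exactly. Their poses are not given: they have to be found in the camera images.
- die: Loose forming die, about 0.3 kg, upright on the bench. Blue square foot 50 x 50 mm, 18 mm high, its +x, +y corner cut off at 45 degrees (16 mm along each side). Centred on it a bright steel head to hold it by, 36 mm (along x) by 22 mm (along y), 36 mm high, vertical sides, flat top: 54 mm high in all. Origin: centre of the underside of the full 50 mm square, z up.
- holder: Dark steel die holder fixed to the bench, 100 x 100 x 34 mm. Centred in its top a recess 53 x 53 mm, 18 mm deep (floor at z = 16 mm), rim bevelled 3 mm. A brass key, with a brass plate on the top beside it, fills the recess's +x, +y corner, its 45 degree face 25.5 mm from the centre: the die enters only with its x and y axes pointing as the holder's do. Origin: centre of the underside, z up.
- pad (a joint): Stiff orange knock-out pad, 34 x 34 mm, in the middle of the recess. At 0 its top is 8 mm above the recess floor; the value (m) grows as it is pushed down, level with the floor at 0.008. Starts at 0 to 0.002, so a die set on it stands 6 to 8 mm proud. It moves only under about 15 N, carries the die's weight and stays where it is pushed.
- cone: Bystander: dark steel cone with two white bands, 38 mm across, 87 mm high, standing. Origin: centre of the underside.
- hammer: Bystander: hammer 260 mm long lying along x on the right of the bench.
- punch: Bystander: black square punch with a red end, 158 mm long, 9 mm thick, lying along x on the left. Origin: under the middle of its black part.
- block: Bystander: wooden bench block 50 x 50 mm, 46 mm high, with a black rubber band round its top. Origin: centre of the underside.
- seat (a point): Centre of the recess floor, fixed to the holder and with its axes, 16 mm above the bench. The die's origin is here when it is fully home; its foot is then flush with the holder's top and its head's top is 70 mm above the bench.
Things that resemble listed ones, but are neither listed nor needed, are in the scene too. What is meant by the die is not green, purple or turquoise, and is the larger of those in its own colour.

How it is judged:
By the outcome, as a careful person would: the job done as asked, in the order asked, and still so for the second after the job is handed in, with the robot touching nothing.
It also fails if it takes over 45 s, if anything falls off the work surface, if the arm or the gripper's body presses on something with over 40 N, if the wrist force passes 120 N, or if a joint passes its speed limit or range.

### The arm

A 7-joint arm with a two-finger parallel gripper is mounted at the origin on the work surface. World frame = base frame: x ahead of the robot, y to its left, z up, the work surface at z = 0. Lengths are in m, angles in rad, forces in N, time in s.
With the tool pointing down it reaches from about 0.4 to 0.85 m from the base axis. Payload 10.4 kg.
Tool frame: the origin (TCP) lies between the finger pads; the fingertips stand 22 mm ahead of it and the grasp point (between the pads) lies 3 mm ahead of it; z points along the fingers, y is the line along which they close (so a half turn about z gives the same grasp; the last joint's range is limited). The gripper opens to 85 mm and grips with 20 to 120 N. Pads are 22 mm wide; open, the fingers measure 114 mm over their backs; the gripper's body (76 mm by 85 mm) begins 54 mm behind the grasp point. The pads swing forward as they close: fully open they stand 13 mm farther back than shut.
Start: joints at [1.254, 0.332, -0.065, 1.46, 0.022, 1.35, -0.088], TCP at [0.181, -0.598, 0.228] pointing down, gripper open.
Joint ranges: [-2.6, 2.6], [-0.5, 2.12], [-1.47, 1.34], [0.16, 2.42], [-1.27, 4.41], [0.06, 2.06], [-2.6, 2.6]. Speed limits (rad/s): [2.22, 2.22, 2.79, 2.79, 3.14, 3.14, 3.14].

### API

Orientations are given as a unit quaternion [x, y, z, w].
In Python, from workcell import manip, camera, ticket, boxes_of, outline_of gives the robot as it stands.
- The arm moves only by the tool carry_out, never from a script. Its argument "deltas" is a list of rows, each a list of 5 numbers: the shift along the tool's x, y, z as a fraction of full scale, then the turn about the tool's z as a fraction of full scale, then the opening, from -1 (shut) to 1 (fully open), so that 0 is half open. In form: [[tx, ty, tz, spin, gripper], ...]. A call has 1 to 20 rows; each row is the pose to reach, as a shift and turn from the pose commanded when the call began, along the tool's axes at that moment; what a row does not reach only later rows make up. Full scale, the value 1, is 150 mm for a shift and 30 degrees for a turn. A row lasts 1/8 s, in which the tool goes at most 62.5 mm and 10.7 degrees, less where a joint would pass 70% of its speed; a pose out of reach is approached as far as the arm can. A call with a number of a shift or a turn outside -1 to 1 is refused whole. A call with a gripper value outside its range is refused whole. The fingers move at their own pace and stop on an object; "force" is the grip in N (left out, the last holds). Time passes only in rows, so rows that repeat a pose let the fingers close. It gives the time, the measured TCP pose, the force, the opening and the grip force at its end, in the units of the state.
- manip.get_obs(): the state, without advancing time (a new reading comes with each control period).
- camera(name): name is "scene" or "top" or "wrist"; returns a dict with "img" (400x640x3 uint8, red, green, blue), "depth" (400x640 float32, m along the optical axis (not along the pixel's ray), 0 where there is no reading), "vertical_fov" (degrees; the focal length in pixels is half the picture's height over the tangent of half this angle, whatever the lens; pixels are square), "cx", "cy" (the principal point, pixels), "R" (3x3) and "t" (3): a world point X has camera coordinates R X + t. Camera axes: x right, y down, z forward; pixel columns grow to the right and rows downward; lengths in m; the calibration is good to about 2 mm. A picture is of the moment at which its call begins.
- ticket.hand_in(): hands the job in; it is judged then, once.
Trained networks look in a picture, given as the dict that the camera call returned (one of the last four; its "shot" number tells which), for a name from the list of things; names that differ only in an ending like _2 or _b are one class to them, and where a whole thing is asked for, a point or a joint stands for the part that bears it (a point fixed in the world has none). Each returns a list of dicts, best first, with "conf" (0 to 1); they miss things now and then, are a little off and sometimes report something else, mostly with a low value. They report only what shows in the picture. A call takes as long as a camera call. They do not tell look-alikes from the thing itself.
- boxes_of(query, picture): "position" ([x, y, z] in m, in world coordinates, good to about 4 mm: the middle of the surface that is visible of it).
- outline_of(query, picture): "region" (400x640 bool, what is visible of it).
The state is a dict: "clock": time; "joint_pos": joint angles; "joint_velocities": joint speeds; "tau": joint torques, N m; "position": TCP position; "ee_rot": TCP orientation; "ft_force": force on the tool from outside, world axes, zero at the start; "torque": the same for the moment, N m; "grip_width": opening from 0.0 (shut) to 1.0 (fully open); "grasp_force": force on a finger pad.
Only numpy, scipy, OpenCV 4.12 (cv2) and the standard library are available. Lean on these libraries where they do the work, as an engineer would, in place of code of your own. Each camera call takes 0.05 s, during which the arm holds its last target. There are 200 camera calls.

## Working session

There is one attempt and no reset: what is moved stays moved. The work goes in short steps, Python scripts to look and compute and a tool call to move; the robot and the scene stay as the last step left them, time stands still between calls to the robot, and variables do not carry over. Pictures are saved under pics/ and viewed, at most 10 in all, crops included, and the job is handed in when it is done.

Besides the shell and the picture viewer there is one more tool, called after "Request:" as a command line: name --pt "numbers of a row" for each row, then --argument value for the rest. carry_out: Moves the arm, as the interface text tells. Its arguments: {"type":"object","properties":{"deltas":{"type":"array","items":{"type":"array","items":{"type":"number"}}},"force":{"type":"number"}},"required":["deltas"]}

```bash
mkdir -p pics; cat > h.py <<'E'
import numpy as np, cv2
from workcell import manip, camera, ticket, boxes_of, outline_of
def f(p): return 200/np.tan(np.radians(p["vertical_fov"])/2)
def unproj(p,u,v,d=None):
    if d is None: d=p["depth"][v,u]
    u=np.asarray(u,float);v=np.asarray(v,float);d=np.asarray(d,float)
    c=np.stack([(u-p["cx"])/f(p)*d,(v-p["cy"])/f(p)*d,d],-1)
    return (c-p["t"])@np.asarray(p["R"])
def proj(p,X):
    c=np.asarray(p["R"])@np.asarray(X)+p["t"]; return c[0]/c[2]*f(p)+p["cx"],c[1]/c[2]*f(p)+p["cy"]
def save(p,n,crop=None,k=1):
    im=p["img"][:,:,::-1]
    if crop: im=im[crop[1]:crop[3],crop[0]:crop[2]]
    cv2.imwrite("pics/"+n,cv2.resize(im,None,fx=k,fy=k,interpolation=cv2.INTER_CUBIC))
E
python3 - <<'E'
from h import *
ps={n:camera(n) for n in("scene","top")}
for n,p in ps.items():
    save(p,n+"0.png")
    for q in("die","holder","pad","cone","block","punch","hammer"):
        for b in boxes_of(q,p): print(n,q,round(b["conf"],2),np.round(b["position"],3),np.round(proj(p,b["position"])))
print(manip.get_obs())
E
```

```text
scene die 0.88 [0.514 0.225 0.015] [393. 258.]
scene die 0.78 [0.418 0.227 0.016] [425. 244.]
scene die 0.77 [0.506 0.334 0.017] [428. 290.]
scene die 0.69 [0.548 0.124 0.014] [356. 237.]
scene die 0.63 [0.596 0.276 0.013] [377. 289.]
scene holder 0.89 [ 0.574 -0.108  0.03 ] [304. 186.]
scene pad 0.4 [ 0.567 -0.12   0.021] [305. 186.]
scene cone 0.54 [0.753 0.039 0.032] [264. 240.]
scene block 0.67 [ 0.728 -0.291  0.035] [231. 169.]
scene punch 0.78 [0.497 0.428 0.006] [463. 326.]
top die 0.87 [0.532 0.106 0.017] [278. 226.]
top die 0.75 [0.497 0.318 0.016] [195. 240.]
top die 0.74 [0.584 0.263 0.01 ] [218. 206.]
top die 0.68 [0.411 0.22  0.018] [232. 274.]
top die 0.67 [0.497 0.207 0.02 ] [238. 240.]
top holder 0.88 [ 0.565 -0.124  0.034] [369. 211.]
top pad 0.6 [ 0.565 -0.123  0.023] [368. 212.]
top pad 0.33 [ 0.505 -0.417  0.025] [486. 235.]
top cone 0.54 [0.742 0.026 0.034] [309. 143.]
top block 0.62 [ 0.721 -0.307  0.046] [441. 149.]
top punch 0.47 [0.493 0.419 0.008] [157. 242.]
top hammer 0.78 [ 0.505 -0.418  0.027] [487. 235.]
{'clock': 0.8, 'joint_pos': array([ 1.25441521,  0.33217921, -0.06468771,  1.46006662,  0.02158514,
        1.34993593, -0.0885384 ]), 'joint_velocities': array([-7.28572992e-04,  6.76181070e-06, -8.27297264e-04, -1.21491346e-05,
       -6.25642777e-04,  1.36524937e-03,  2.19431455e-04]), 'tau': array([ 1.20493787e-04, -6.25188017e+01,  4.90193046e-02, -3.91814339e+01,
        1.63891492e-02,  1.55061673e-03, -1.86977218e-05]), 'position': array([ 0.18100548, -0.59824113,  0.22816644]), 'ee_rot': array([9.89234678e-01, 1.46337791e-01, 2.23030455e-05, 4.89951782e-05]), 'ft_force': array([ 0.32851781, -0.73863654, -0.11952675]), 'torque': array([ 0.04687611,  0.01670116, -0.01340296]), 'grasp_force': 0.0, 'grip_width': 1.0030687277348107}
```

View pics/top0.png

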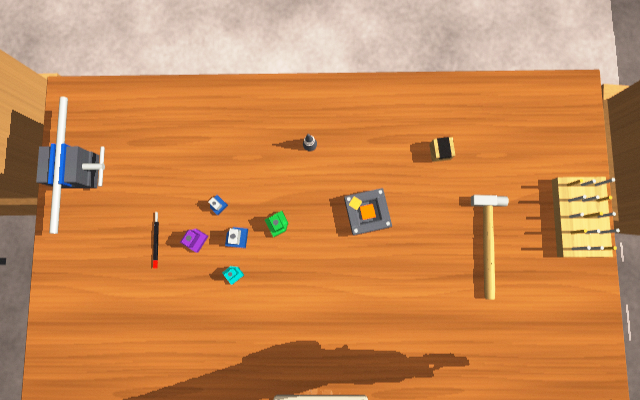

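View pics/scene0.png

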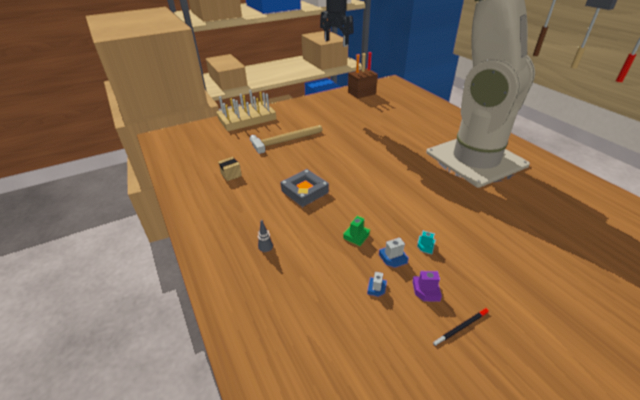

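Two blue dies are in view: top (236,237), which is scene (393,252), and top (217,205), which is scene (377,284). The first looks larger, so it fits the description. Green, purple and turquoise are ruled out. I'll confirm in a crop.

```bash
python3 - <<'E'
from h import *
p=camera("scene"); save(p,"crop.png",(340,200,460,310),5)
p=camera("wrist"); print(p["t"],p["R"],p["vertical_fov"],-np.array(p["R"]).T@p["t"])
p=camera("top")
h=unproj(p,*np.meshgrid(np.arange(640),np.arange(400)),p["depth"])
hsv=cv2.cvtColor(p["img"],cv2.COLOR_RGB2HSV)
for c in((217,205),(236,237)):
    u,v=c; s=(slice(v-16,v+17),slice(u-16,u+17)); m=(h[s][...,2]>.008)
    P=h[s][m]; print(c,m.sum(),P.mean(0),P.min(0),P.max(0))
E
```

```text
[-0.62370663 -0.04038531  0.38041079] [[ 0.28930824 -0.95723526  0.00117927]
 [-0.90789164 -0.27400411  0.31726095]
 [-0.30337024 -0.09285685 -0.94833755]] 65.06636938044835 [ 0.2591833  -0.57277597  0.37430603]
(217, 205) 220 [0.57876038 0.24799269 0.07804166] [ 0.43621031 -0.0271144   0.00852085] [0.61333104 0.28373233 1.11666521]
(236, 237) 382 [0.49996257 0.20475563 0.04884981] [ 0.43621031 -0.0271144   0.00800115] [0.52664133 0.24058396 1.11666521]
```

View pics/crop.png

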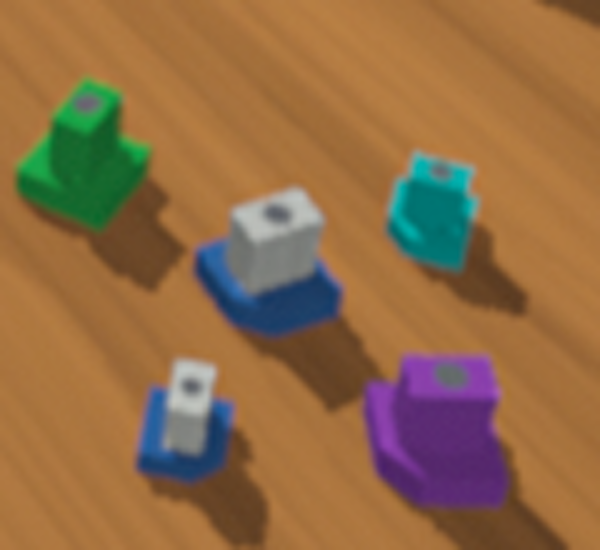

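Request:
carry_out --pt "0.42 -0.29 0 0 1" --pt "0.84 -0.58 0 0 1" --pt "0.84 -0.58 0 0 1"

```text
clock: 1.32
position: [0.2793, -0.4756, 0.2285]
ee_rot: [0.989, 0.148, 0.001, 0.0]
ft_force: [-0.5, -0.2, -0.1]
grip_width: 1.001
grasp_force: 0.0
```

The crop shows two blue-footed dies. The one at crop (270,260) is clearly larger than the one at (185,420), so it is the die. Its cut corner is at crop (225,300). Next I go to the holder.

Request:
carry_out --pt "0.42 -0.29 0 0 1" --pt "0.84 -0.58 0 0 1" --pt "0.84 -0.58 0 0 1"

```text
clock: 1.7
position: [0.3743, -0.3555, 0.2285]
ee_rot: [0.989, 0.149, 0.0, 0.0]
ft_force: [-0.4, 0.5, 0.9]
grip_width: 1.0
grasp_force: 0.0
```

Request:
carry_out --pt "0.42 -0.29 0 0 1" --pt "0.84 -0.58 0 0 1" --pt "0.84 -0.58 0 0 1"

```text
clock: 2.08
position: [0.4693, -0.2354, 0.2285]
ee_rot: [0.989, 0.149, 0.001, -0.0]
ft_force: [-0.2, -0.5, -0.1]
grip_width: 0.999
grasp_force: 0.0
```

Request:
carry_out --pt "0.42 -0.29 0 0 1" --pt "0.84 -0.58 0 0 1" --pt "0.84 -0.58 0 0 1" --pt "0.84 -0.58 0 0 1" --pt "0.84 -0.58 0 0 1"

```text
clock: 2.7
position: [0.5622, -0.1202, 0.228]
ee_rot: [0.989, 0.146, -0.0, 0.0]
ft_force: [-0.2, -0.5, -0.7]
grip_width: 0.998
grasp_force: 0.0
```

```bash
python3 - <<'E'
from h import *
p=camera("wrist"); save(p,"w1.png"); np.savez("w1.npz",**{k:v for k,v in p.items()})
for q in("holder","pad"):
    for b in boxes_of(q,p): print(q,b["conf"],b["position"],proj(p,b["position"]))
o=manip.get_obs();print(o["position"],o["ee_rot"])
E
```

```text
holder 0.79 [0.5686, -0.1274, 0.0364] (np.float64(330.2306954517865), np.float64(168.6834381194376))
pad 0.66 [0.567, -0.1202, 0.0231] (np.float64(323.44665015628635), np.float64(165.57487599460939))
[ 0.56214939 -0.12066616  0.22826488] [ 9.89389548e-01  1.45286553e-01 -6.58161847e-06  3.73627235e-04]
```

View pics/w1.png

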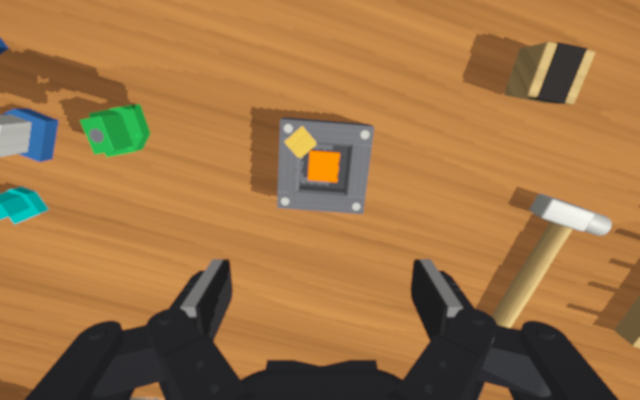

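The wrist view shows the holder centred near (325,166), the pad at (323,166), and the brass key and plate at (300,142). Next I fit the holder pose.

```bash
cat >> h.py <<'E'
def cloud(p): return unproj(p,*np.meshgrid(np.arange(640),np.arange(400)),p["depth"])
def rect(P):
    (c,s,a)=cv2.minAreaRect((P[:,:2]*1000).astype(np.float32)); return np.round(c,1),np.round(s,1),round(a%90,1)
def holder(p):
    H=cloud(p); hsv=cv2.cvtColor(p["img"],cv2.COLOR_RGB2HSV)
    near=np.hypot(H[...,0]-.567,H[...,1]+.122)<.09
    top=near&(H[...,2]>.028)&(H[...,2]<.045)
    n,l,st,_=cv2.connectedComponentsWithStats(top.astype(np.uint8)); top=l==1+st[1:,4].argmax()
    orange=near&(hsv[...,0]<16)&(hsv[...,0]>8)&(hsv[...,1]>220)&(hsv[...,2]>200)&(H[...,2]>.012)
    br=top&(hsv[...,0]>18)&(hsv[...,0]<32)&(hsv[...,1]>100)
    print("top z",np.median(H[top][:,2]),rect(H[top]))
    print("pad",orange.sum(),np.median(H[orange],0),rect(H[orange]))
    print("brass",br.sum(),H[br].mean(0))
E
python3 - <<'E'
from h import *
holder(dict(np.load("w1.npz")))
holder(camera("top"))
E
```

```text
top z 0.03423404582942003 (array([ 566.4, -120.5]), array([100.4, 100.2]), 12.3)
pad 1 [ 0.58061541 -0.10847826  0.02159997] (array([ 580.6, -108.5]), array([0., 0.]), 0.0)
brass 558 [ 0.58691427 -0.08786974  0.03435042]
top z 0.032948394221916276 (array([538. , -93.2]), array([57.7, 31.3]), 12.3)
pad 5 [ 0.54999815 -0.10608105  0.02293265] (array([ 545.5, -100.3]), array([11.6, 34.8]), 53.2)
brass 0 [nan nan nan]h.py:27: RuntimeWarning: Mean of empty slice.
  print("brass",br.sum(),H[br].mean(0))
  ret = um.true_divide(
```

Holder: centre (566, -120.5) mm, top at 34 mm, 100 mm square, and yaw 12.3° with the brass key at +45° from that. All of this agrees with the text. Now to the die.

Request:
carry_out --pt "0.04 -0.37 0 0 1" --pt "0.08 -0.74 0 0 1" --pt "0.08 -0.74 0 0 1"

```text
clock: 3.28
position: [0.5413, -0.005, 0.2288]
ee_rot: [0.989, 0.15, 0.001, -0.0]
ft_force: [-0.1, -0.8, -0.6]
grip_width: 1.002
grasp_force: 0.0
```

Request:
carry_out --pt "0.04 -0.37 0 0 1" --pt "0.08 -0.74 0 0 1" --pt "0.08 -0.74 0 0 1"

```text
clock: 3.65
position: [0.5204, 0.104, 0.2286]
ee_rot: [0.989, 0.149, 0.0, -0.0]
ft_force: [-0.4, -1.1, -0.3]
grip_width: 1.003
grasp_force: 0.0
```

Request:
carry_out --pt "0.04 -0.37 0 0 1" --pt "0.08 -0.74 0 0 1" --pt "0.08 -0.74 0 0 1" --pt "0.08 -0.74 0 0 1" --pt "0.08 -0.74 0 0 1"

```text
clock: 4.28
position: [0.5015, 0.2078, 0.228]
ee_rot: [0.989, 0.145, -0.0, 0.0]
ft_force: [0.5, -0.3, -1.3]
grip_width: 1.0
grasp_force: 0.0
```

```bash
cat >> h.py <<'E'
def die(p,c,r=.04):
    H=cloud(p); hsv=cv2.cvtColor(p["img"],cv2.COLOR_RGB2HSV)
    near=np.hypot(H[...,0]-c[0],H[...,1]-c[1])<r
    head=near&(H[...,2]>.047)&(H[...,2]<.065)
    foot=near&(hsv[...,0]>95)&(hsv[...,0]<125)&(hsv[...,1]>120)&(H[...,2]>.013)&(H[...,2]<.024)
    for n,m in(("head",head),("foot",foot)):
        print(n,m.sum(),np.round(np.median(H[m],0)*1000,1),rect(H[m]))
    hc=np.array(rect(H[head])[0]); 
    # foot hull sides
    F=H[foot][:,:2]*1000
    hull=cv2.convexHull(F.astype(np.float32)); a=cv2.approxPolyDP(hull,2.5,True)[:,0]
    print(np.round(a,1).tolist()); print("head c",hc)
E
python3 - <<'E'
from h import *
p=camera("wrist"); save(p,"w2.png"); np.savez("w2.npz",**p)
o=manip.get_obs();print(o["position"],o["ee_rot"])
for b in boxes_of("die",p): print(b["conf"],b["position"],proj(p,b["position"]))
die(p,(.503,.207))
E
```

```text
[0.50138357 0.20809797 0.2280043 ] [ 9.89440302e-01  1.44940588e-01 -5.90161149e-06  3.39864963e-04]
0.94 [0.4188, 0.2256, 0.0164] (np.float64(289.25842205723006), np.float64(226.84916650115775))
0.92 [0.5443, 0.1182, 0.0178] (np.float64(407.7969885472696), np.float64(155.39196768367506))
0.75 [0.5846, 0.2635, 0.0113] (np.float64(294.9300911404964), np.float64(80.87645303313715))
0.73 [0.5047, 0.3168, 0.018] (np.float64(230.18039354109914), np.float64(138.8172018245867))
0.63 [0.5089, 0.215, 0.0163] (np.float64(318.0373751800572), np.float64(160.51359402693316))
head 727 [505.  215.6  54.3] (array([503.9, 215.5]), array([22. , 36.7]), 83.2)
foot 773 [509.2 220.2  18.3] (array([504.6, 215.5]), array([47.3, 48.7]), 83.5)
[[529.2999877929688, 222.1999969482422], [514.9000244140625, 238.1999969482422], [483.8999938964844, 240.5], [477.8999938964844, 196.0], [524.9000244140625, 190.10000610351562]]
head c [503.9 215.5]
```

View pics/w2.png

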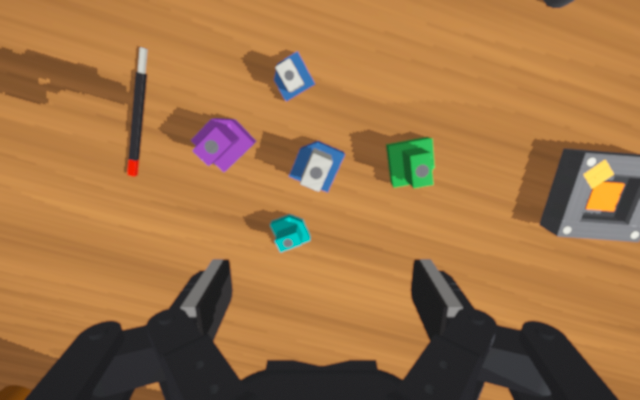

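The wrist view shows the die at (318,165), the small blue one at (293,76), and the purple, green and turquoise ones at (222,145), (411,163) and (290,232). Die: centre (504, 215.5) mm, head top at 54 mm, and yaw -6.8°, with the cut corner at 39°. I'll go above it, turn and look again.

Request:
carry_out --pt "0.01 -0.02 0.2 0.26 0.4" --pt "0.03 -0.04 0.5 0.52 0.4" --pt "0.03 -0.04 0.8 0.78 0.4" --pt "0.03 -0.04 0.8 0.78 0.4" --pt "0.03 -0.04 0.8 0.78 0.4"

```text
clock: 5.0
position: [0.5042, 0.2172, 0.1099]
ee_rot: [0.998, -0.056, 0.001, -0.0]
ft_force: [-0.9, -0.3, -0.4]
grip_width: 0.701
grasp_force: 0.0
```

```bash
cat >> h.py <<'E'
def tool():
    from scipy.spatial.transform import Rotation as Ro
    o=manip.get_obs(); M=Ro.from_quat(o["ee_rot"]).as_matrix()
    print("tcp",np.round(o["position"]*1000,1),"yaw x",round(np.degrees(np.arctan2(M[1,0],M[0,0])),2),"tilt",M[2,2],"w",o["grip_width"],"F",o["ft_force"],"g",o["grasp_force"],"t",o["clock"])
    return o["position"],M
def go(target,yaw):
    p,M=tool(); d=M.T@(np.array(target)-p); y=np.degrees(np.arctan2(M[1,0],M[0,0]))
    print("fractions",np.round(d/.15,3),"spin",round((y-yaw)/30,3))
E
python3 - <<'E'
from h import *
p=camera("wrist"); save(p,"w3.png")
die(p,(.504,.2155)); go((.504,.2155,.044),-6.8)
E
```

```text
head 1594 [505.9 215.3  54.2] (array([504.1, 215.4]), array([22. , 36.4]), 84.4)
foot 1723 [510.  208.8  18.3] (array([504.3, 215.8]), array([48. , 49.5]), 83.1)
[[529.4000244140625, 221.60000610351562], [514.5999755859375, 238.60000610351562], [483.20001220703125, 241.39999389648438], [477.5, 195.39999389648438], [526.0, 189.89999389648438]]
head c [504.1 215.4]
tcp [504.5 217.4 110.3] yaw x -6.45 tilt -0.9999958223148148 w 0.7032714025079682 F [0.09998296 0.2509217  0.82492359] g 0.0 t 5.05
fractions [-0.003  0.013  0.442] spin 0.012
```

View pics/w3.png

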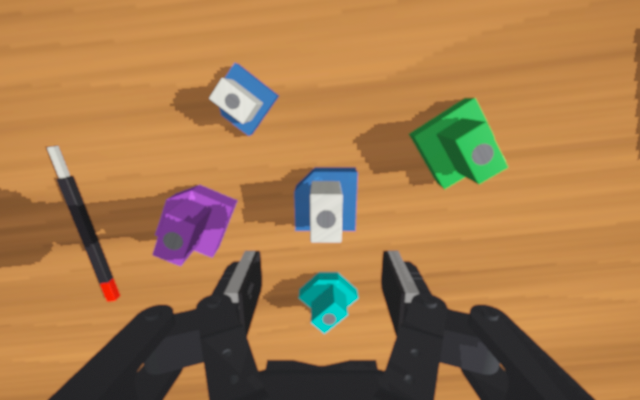

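The close view agrees: head centre (504,215.4), top at 54.2 mm, die at pixel (326,205) with the cut corner at the upper left. Descend and grip.

Request:
carry_out --pt "0 0.013 0.2 0.012 0.4" --pt "0 0.013 0.36 0.012 0.4" --pt "0 0.013 0.44 0.012 0.4" --pt "0 0.013 0.44 0.012 0.4" --pt "0 0.013 0.44 0.012 -1" --pt "0 0.013 0.44 0.012 -1" --pt "0 0.013 0.44 0.012 -1" --pt "0 0.013 0.44 0.012 -1" --pt "0 0.013 0.44 0.012 -1" --pt "0 0.013 0.44 0.012 -1" --force 90

```text
clock: 6.3
position: [0.5037, 0.215, 0.0433]
ee_rot: [0.998, -0.06, 0.001, 0.0]
ft_force: [-1.9, -1.6, 8.0]
grip_width: 0.221
grasp_force: 88.1
```

Request:
carry_out --pt "0 0 -0.2 0 -1" --pt "0 0 -0.5 0 -1" --pt "0 0 -0.7 0 -1" --pt "0 0 -0.7 0 -1"

```text
clock: 6.8
position: [0.5041, 0.2156, 0.1492]
ee_rot: [0.998, -0.06, 0.002, -0.001]
ft_force: [0.2, 0.4, -3.0]
grip_width: 0.223
grasp_force: 89.5
```

```bash
python3 - <<'E'
from h import *
go((.5664,-.1205,.15),12.3)
E
```

```text
tcp [504.1 215.6 149.2] yaw x -6.93 tilt -0.9999917713104745 w 0.22316714428995726 F [ 0.24541809  0.38850699 -2.99462391] g 89.48473933618516 t 6.8
fractions [ 0.683  2.174 -0.006] spin -0.641
```

Request:
carry_out --pt "0.11 0.36 0 0 -1" --pt "0.23 0.72 0 0 -1" --pt "0.23 0.72 0 0 -1"

```text
clock: 7.18
position: [0.5244, 0.0977, 0.1451]
ee_rot: [0.998, -0.064, -0.001, 0.001]
ft_force: [-0.9, 0.2, -3.4]
grip_width: 0.222
grasp_force: 89.6
```

Request:
carry_out --pt "0.11 0.36 0 0 -1" --pt "0.23 0.72 0 0 -1" --pt "0.23 0.72 0 0 -1"

```text
clock: 7.55
position: [0.5451, -0.013, 0.1452]
ee_rot: [0.998, -0.064, -0.001, 0.001]
ft_force: [0.1, -0.4, -4.5]
grip_width: 0.219
grasp_force: 89.8
```

Request:
carry_out --pt "0.11 0.36 0 -0.3 -1" --pt "0.23 0.73 0 -0.64 -1" --pt "0.23 0.73 0 -0.64 -1" --pt "0.23 0.73 0 -0.64 -1" --pt "0.23 0.73 0 -0.64 -1"

```text
clock: 8.18
position: [0.5663, -0.1185, 0.1466]
ee_rot: [0.994, 0.108, -0.0, -0.0]
ft_force: [0.1, 0.4, -3.5]
grip_width: 0.224
grasp_force: 89.9
```

```bash
python3 - <<'E'
from h import *
p=camera("wrist"); save(p,"w4.png"); 
holder(p)
H=cloud(p); m=(np.hypot(H[...,0]-.566,H[...,1]+.12)<.04)&(H[...,2]>.1)&(H[...,2]<.17)
hsv=cv2.cvtColor(p["img"],cv2.COLOR_RGB2HSV)
fo=m&(hsv[...,0]>95)&(hsv[...,0]<125)&(hsv[...,1]>120)&(H[...,2]>.1)
he=m&(H[...,2]>.15)
print("foot",fo.sum(),np.median(H[fo],0),rect(H[fo])); print("head",np.median(H[he],0),rect(H[he]))
go((.5664,-.1205,.15),12.3)
E
```

```text
top z 0.03428773145691001 (array([ 566.3, -120.3]), array([100.6, 100.3]), 12.4)
pad 10 [ 0.58350021 -0.11971975  0.0221595 ] (array([ 583.7, -121. ]), array([ 0.3, 12.4]), 12.9)
brass 905 [ 0.5869457  -0.08780714  0.03433139]
foot 2598 [ 0.58332924 -0.1206477   0.12165291] (array([ 573.6, -115.9]), array([36.9, 49.3]), 12.9)
head [ 0.57274149 -0.11637577  0.15802692] (array([ 567.7, -115.4]), array([40.9, 40.6]), 61.5)
tcp [ 566.4 -118.7  146.9] yaw x 12.38 tilt -0.9999998857642908 w 0.22147863566003703 F [-0.72338384 -0.23844472 -2.79563565] g 89.85635712509975 t 8.225
fractions [-0.003  0.012 -0.021] spin 0.003
```

View pics/w4.png

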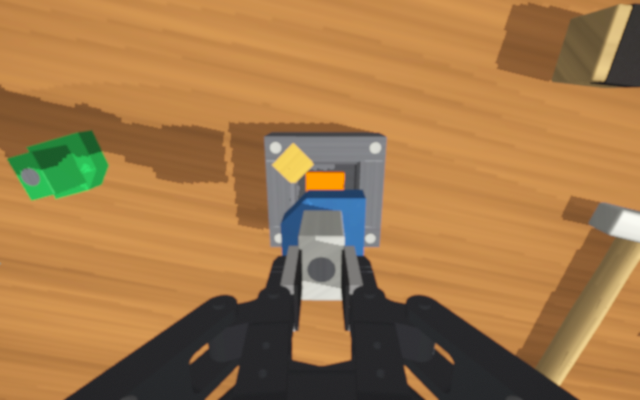

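The view shows the die held at (325,225) above the holder, cut corner toward the brass key (293,163), yaw matching to about 0.5°. Apply a small correction and lower.

Request:
carry_out --pt "-0.007 0.014 0.1 0 -1" --pt "-0.007 0.014 0.25 0 -1" --pt "-0.007 0.014 0.35 0 -1" --pt "-0.007 0.014 0.42 0 -1" --pt "-0.007 0.014 0.46 0 -1" --pt "-0.007 0.014 0.49 0 -1" --pt "-0.007 0.014 0.51 0 -1" --pt "-0.007 0.014 0.51 0 -1"

```text
clock: 9.22
position: [0.5664, -0.1223, 0.0711]
ee_rot: [0.994, 0.107, 0.001, -0.0]
ft_force: [0.6, 1.7, -2.7]
grip_width: 0.22
grasp_force: 89.9
```

```bash
python3 - <<'E'
from h import *
go((.566,-.1207,.0593),12.3)
E
```

```text
tcp [ 566.4 -122.3   71.1] yaw x 12.3 tilt -0.9999993082075453 w 0.22041230708678086 F [ 0.59137666  1.66772678 -2.65123959] g 89.94100864743814 t 9.225
fractions [-0.001 -0.011  0.078] spin -0.0
```

Inside the recess with little side force. Ease 1 mm back and press.

Request:
carry_out --pt "0 -0.007 0 0 -1" --pt "0 -0.007 0.02 0 -1" --pt "0 -0.007 0.035 0 -1" --pt "0 -0.007 0.05 0 -1" --pt "0 -0.007 0.065 0 -1" --pt "0 -0.007 0.075 0 -1" --pt "0 -0.007 0.08 0 -1" --pt "0 -0.007 0.08 0 -1"

```text
clock: 10.22
position: [0.566, -0.1223, 0.0598]
ee_rot: [0.994, 0.107, 0.0, 0.001]
ft_force: [-5.1, -0.3, 10.6]
grip_width: 0.223
grasp_force: 91.6
```

Request:
carry_out --pt "0 0 0.006 0 -1" --pt "0 0 0.012 0 -1" --pt "0 0 0.018 0 -1" --pt "0 0 0.018 0 -1"

```text
clock: 10.72
position: [0.5663, -0.1226, 0.0591]
ee_rot: [0.994, 0.107, 0.0, 0.001]
ft_force: [-14.2, 0.9, 31.9]
grip_width: 0.216
grasp_force: 94.0
```

```bash
cat >> h.py <<'E'
def seat(p):
    H=cloud(p); hsv=cv2.cvtColor(p["img"],cv2.COLOR_RGB2HSV)
    m=(np.hypot(H[...,0]-.566,H[...,1]+.1205)<.045)
    fo=m&(hsv[...,0]>95)&(hsv[...,0]<125)&(hsv[...,1]>120)&(H[...,2]>.02)&(H[...,2]<.05)
    he=m&(H[...,2]>.06)&(H[...,2]<.085)
    top=(np.hypot(H[...,0]-.566,H[...,1]+.1205)<.07)&~fo&(H[...,2]>.028)&(H[...,2]<.045)&(hsv[...,1]<60)
    print("foot",fo.sum(),np.round(np.median(H[fo],0)*1e3,1),rect(H[fo]),"head",np.round(np.median(H[he],0)*1e3,1),rect(H[he]),"rim z",np.median(H[top][:,2]))
E
python3 - <<'E'
from h import *
p=camera("wrist"); seat(p); tool()
E
```

```text
foot 2406 [ 580.7 -124.1   34.3] (array([ 573.3, -119.9]), array([36.7, 49.9]), 12.2) head [ 573.6 -120.4   70.7] (array([ 568.1, -121.7]), array([40.1, 41. ]), 52.8) rim z 0.03429766648630364
tcp [ 566.2 -122.6   59.1] yaw x 12.22 tilt -0.999997281890957 w 0.22030112303164384 F [-13.85729255  -0.35899711  30.4710095 ] g 94.04062986373901 t 10.775
```

The foot top and the rim both read 34.3 mm, and the force rose to 32 N at the floor stop, so the die is home. Relax, release and rise.

Request:
carry_out --pt "0 0 -0.012 0 -1" --pt "0 0 -0.012 0 0" --pt "0 0 -0.012 0 0" --pt "0 0 -0.012 0 0" --pt "0 0 -0.012 0 0" --pt "0 0 -0.012 0 0" --pt "0 0 -0.2 0 0" --pt "0 0 -0.5 0 0" --pt "0 0 -0.8 0 0" --pt "0 0 -0.8 0 0" --pt "0 0 -0.8 0 0"

```text
clock: 12.15
position: [0.5654, -0.1219, 0.1754]
ee_rot: [0.994, 0.107, -0.0, 0.0]
ft_force: [-0.9, -0.2, 0.3]
grip_width: 0.5
grasp_force: 0.0
```

```bash
python3 - <<'E'
from h import *
p=camera("wrist"); seat(p); tool(); save(p,"w5.png")
E
```

```text
foot 1348 [ 570.7 -124.7   34.3] (array([ 565.7, -121.4]), array([52.1, 50.8]), 11.7) head [ 569.  -121.3   70.4] (array([ 567.1, -121.6]), array([35.8, 22. ]), 12.3) rim z 0.0342823560497601
tcp [ 565.1 -121.8  174.7] yaw x 12.27 tilt -0.9999986457435098 w 0.49994501329639207 F [-0.3691032   0.66815737 -0.99813054] g 0.0 t 12.2
```

View pics/w5.png

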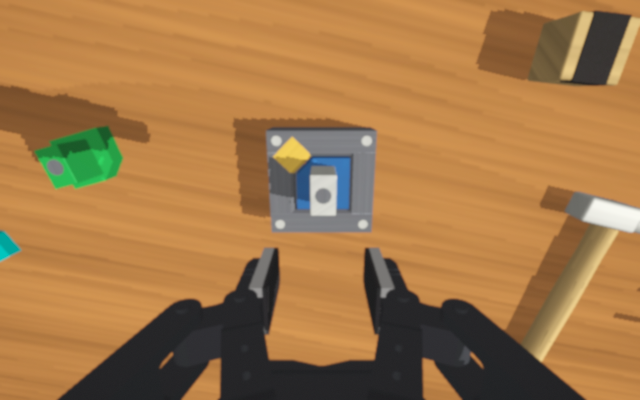

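The die sits in the recess at (323,185), cut corner at the brass key (292,155), with foot and rim both at 34.3 mm and the gripper clear. Check level, then hand in.

```bash
python3 - <<'E'
from h import *
p=camera("wrist"); H=cloud(p); hsv=cv2.cvtColor(p["img"],cv2.COLOR_RGB2HSV)
m=(np.hypot(H[...,0]-.566,H[...,1]+.1205)<.035)&(hsv[...,0]>95)&(hsv[...,0]<125)&(hsv[...,1]>120)&(H[...,2]>.03)&(H[...,2]<.038)
P=H[m]; s=np.linalg.lstsq(np.c_[P[:,:2]-P[:,:2].mean(0),np.ones(len(P))],P[:,2],rcond=None)[0]
print(s)
if abs(s[:2]).max()<.015 and abs(s[2]-.0343)<.0006: print(ticket.hand_in())
E
```

```text
[-0.00380626 -0.00408057  0.03431386]
the job is handed in; nothing more can be done
None
```

The blue-footed die is in the holder with its cut-off corner at the brass key, pressed flush (foot and rim both measured at 34.3 mm) and released. I did not touch the other tools, and the job was handed in at about 12 s on the clock.

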